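Unhasp and open the forge tool chest

TASK

Open the grey tool chest on the bench: first flip the hasp up off its staple and fold it right over so that it lies back on the lid, and only then raise the lid until it stands open, about upright. Let go and leave it standing open with the hasp still folded back; leave the things lying around the chest where they are.

Things in the scene. Friction and masses are not known exactly. Their poses are not given: they have to be found in the camera images.
- chest: Fixed grey sheet-steel tool chest with dark corner straps, 150 deep (x) x 260 wide (y) x 122 high (110 box, 12 lid). Origin at the centre of its underside, on the bench; x points from front to rear, y to the left as seen from the robot, z up. The front, with the hasp, faces the robot (-x) within about 20 degrees. It cannot move
- hasp (a joint): hasp leaf on the lid: 0 = hanging down the front, slot over the staple; grows as it swings out, up and over: 1.57 straight out to the front, 3.14 straight up off the lid, 3.95 = stop, folded back, its tab resting on the lid. Free-swinging: lid shut, it falls back below about 2.7 and on to the lid above about 2.9
- hasp_hinge (a point): centre of the hasp's hinge pin, at the middle of the lid's front edge: level with the lid's top face (122 high), 8 in front of the chest's front face; the pin runs along the chest's y. The bright steel leaf is 26 wide (y), 4 thick, and hangs 41 down from the pin, with a slot 14 wide. While it hangs over the staple the lid is held shut
- hasp_tab (a point): grip point on the hasp's turned-out tab, a plate 26 wide (y), 5 thick with a 10 thick rolled lip. At hasp = 0 the point is 24 in front of and 37.5 below the pin; the tab ends 34 in front of the pin. Pinch it across its width (chest's y) from above, and it pivots between the fingers as the leaf swings; or hook it from beneath. Moves and turns with the leaf
- staple_end (a point): outer end of the staple: a fixed steel loop 6 wide (y) and 12 high, standing 20 out of the middle of the chest's front through the leaf's slot, 15 to 27 below the lid's top face
- lid (a joint): opening angle of the lid: 0 = shut, 1.57 = upright, 1.75 = stop. The hinge is stiff (about 0.8 N m of friction; lid about 0.6 kg, hasp 0.1 kg): the lid stays where it is left and takes some 8 to 10 N at the lug to raise
- lid_hinge (a point): centre of the lid's hinge line, at the chest's rear upper rim: 75 behind the chest's centre, 110 above the bench. The line runs along the chest's y
- lid_lug (a point): grip point on the lid's lifting lug, a dark tongue 24 wide (y), 8 thick with a 12 thick rolled end, standing 44 level out of the lid's front edge. The point is 27 in front of that edge, 80 left (+y) of the middle, 116 above the bench when shut, 177 in front of the hinge line. Pinch it across its width from above: it pivots between the fingers as the lid rises, and moves with it
- hammer: Bystander, in front of the chest, towards its right end: hand hammer lying flat, 260 long. Origin at its underside. Not to be disturbed
- bar: Bystander, behind the chest, towards its right end: flat dark steel bar offcut lying flat, 160 x 30 x 10. Origin at its underside. Not to be disturbed
- firebrick: Bystander, beside the chest's right end: loose fire brick lying flat, 200 x 100 x 55 high. Origin at its underside. Not to be disturbed
- cone: Bystander, beside the chest's left end: aluminium cone, 72 across its foot, 75 high. Origin at its underside. Not to be disturbed
- pot: Bystander, behind the chest, towards its left end: dark steel cup, 80 across, 90 high. Origin at its underside. Not to be disturbed

How it is judged:
On the way, in this order (a step that is already met when the one before it is completed fails the run):
1. the hasp is folded back over on to the lid while the lid is still shut (value of joint hasp above 3.5 rad and value of joint lid below 0.12 rad), for 0.2 s.
2. the lid is raised to stand open (value of joint lid above 1.2 rad and value of joint hasp above 3.5 rad), for 0.2 s.
At the end, for the whole second after the job is handed in: The lid stands open by more than 1.2 rad (about 70 degrees) and is at rest, and the hasp is folded back on the lid (joint above 3.5 rad, that is over 20 degrees past pointing straight away from the lid) (all of step 2 and value of joint lid below 1.8 rad and velocity of joint lid between -0.05 and 0.05 rad/s); the robot touches nothing.
It fails at once if the lid is lifted by more than 0.2 rad before the hasp is folded back (value of joint lid above 0.2 rad and value of joint hasp below 3.2 rad).
It fails at once if one of the things lying around the chest is shifted by more than 40 mm (distance of any of hammer, bar, firebrick, cone, pot from where it was at the start of the episode above 0.04 m).
It also fails if it takes over 53 s, if anything falls off the work surface, if the arm or the gripper's body presses on something with over 40 N, if the wrist force passes 120 N, or if a joint passes its speed limit or range.

ROBOT

A 6-joint arm with a two-finger parallel gripper is mounted at the origin on the work surface. World frame = base frame: x ahead of the robot, y to its left, z up, the work surface at z = 0. Lengths are in m, angles in rad, forces in N, time in s.
With the tool pointing down it reaches from about 0.375 to 0.9 m from the base axis. Payload 3.1 kg.
Tool frame: the origin (TCP) lies on the centre line of the jaws, within the pads' length; the fingertips stand 25 mm ahead of it and the grasp point (between the pads) lies 6 mm ahead of it (robot.nose_length is the y of the fingertips in the tool frame, in m); y points along the fingers, z is the direction in which the jaws open and shut, and the axes are right-handed (so a half turn about y gives the same grasp; the last joint's range is limited). The gripper opens to 87 mm and grips with 3 to 60 N. Pads are 19 mm wide; open, the fingers measure 117 mm over their backs; the gripper's body (75 mm by 190 mm) begins 51 mm behind the grasp point.
Start: joints at [1.018, 0.527, 1.433, -0, 1.181, -0.178], TCP at [0.229, 0.582, 0.208] pointing down, gripper open.
Joint ranges: [-3.08, 3.08], [-0.75, 2.2], [0.22, 2.44], [-1.43, 4.57], [0, 2.65], [-2.85, 2.85]. Speed limits (rad/s): [2.79, 2.79, 3.14, 3.14, 3.14, 3.14].

INTERFACE

Orientations are given as a unit quaternion [x, y, z, w].
In Python, from rig import robot, eyes, ticket gives the robot as it stands.
- The arm moves only by the tool play_rows, never from a script. Its argument "series" is a list of rows, each a list of 7 numbers: the opening, from 0 (shut) to 1 (fully open), then the shift along the tool's x, y, z scaled (see below), then the turn, a rotation vector about the tool's x, y, z scaled (see below). In form: [[claw, dx, dy, dz, ax, ay, az], ...]. A call has 1 to 12 rows; each row shifts and turns the commanded pose from where the row before left it, along the tool's axes as they then stand; what a row does not reach is not made up. The controller multiplies each number of a shift by 100 mm and each number of a turn by 180 degrees. A row lasts 1/12 s, in which the tool goes at most 41.7 mm and 7.16 degrees, less where a joint would pass 70% of its speed; a pose out of reach is approached as far as the arm can. A call with a number of a shift or a turn outside -1 to 1 is refused whole. A call with a gripper value outside its range is refused whole. The fingers move at their own pace and stop on an object; "grip_force" is the grip in N (left out, the last holds). Time passes only in rows, so rows that do not move let the fingers close. It gives the time, the measured TCP pose, the force and the opening at its end, in the units of the state.
- robot.get_obs(): the state, without advancing time (a new reading comes with each control period).
- eyes.camera(name): name is "scene" or "top"; returns the picture (400x640x3 uint8, red, green, blue); there is no depth.
- eyes.camera_params(name): a dict with "K" (3x3 intrinsics, pixels), "D" ([k1, k2, p1, p2, k3] as OpenCV has them; the pictures are not rectified), "rvec" (rotation vector, rad) and "tvec" (3), from world to camera coordinates, as OpenCV has them. Camera axes: x right, y down, z forward; pixel columns grow to the right and rows downward; lengths in m; the calibration is good to about 2 mm. A picture is of the moment at which its call begins. camera_params takes no time and is no camera call.
- ticket.hand_in(): hands the job in, once; it reports no verdict.
The state is a dict: "time": time; "q": joint angles; "joint_velocities": joint speeds; "joint_torque": joint torques, N m; "position": TCP position; "tool_rot": TCP orientation; "ft_force": force on the tool from outside, world axes, zero at the start; "moment": the same for the moment, N m; "grip_width": finger opening in m.
Only numpy, scipy, OpenCV 4.12 (cv2) and the standard library are available. Lean on these libraries where they do the work, as an engineer would, in place of code of your own. Each camera call takes 0.05 s, during which the arm holds its last target.

## Working session

There is one attempt and no reset: what is moved stays moved. The work goes in short steps, Python scripts to look and compute and a tool call to move; the robot and the scene stay as the last step left them, time stands still between calls to the robot, and variables do not carry over. Pictures are saved under pics/ and viewed, and the job is handed in when it is done.

Besides the shell and the picture viewer there is one more tool, called after "Emit:" as name(argument=value, ...) on one line, values as JSON. play_rows: Moves the arm, as the interface text tells. Its arguments: {"type":"object","properties":{"series":{"type":"array","items":{"type":"array","items":{"type":"number"}}},"grip_force":{"type":"number"}},"required":["series"]}

```bash
mkdir -p pics; ls
python3 - <<'E'
from rig import robot, eyes, ticket
import cv2
o=robot.get_obs(); print({k:o[k] for k in o})
for n in("scene","top"):
    cv2.imwrite(f"pics/{n}0.png",eyes.camera(n)[:,:,::-1]); print(n,eyes.camera_params(n))
E
```

```text
pics
{'time': 0.0, 'q': array([ 1.01749586e+00,  5.28483922e-01,  1.43390756e+00, -5.14626654e-06,
        1.18137349e+00, -1.78521717e-01]), 'joint_velocities': array([ 0.00036982, -0.00021686,  0.00102259, -0.0014411 ,  0.00022298,
       -0.00075664]), 'joint_torque': array([ 9.93103604e-04, -4.40028226e+01, -1.76589721e+01,  6.33101701e-02,
        5.81067475e-02, -1.63656591e-04]), 'position': array([0.22837183, 0.58096507, 0.20745908]), 'tool_rot': array([ 0.69544563, -0.13200265,  0.13145619, -0.69401005]), 'ft_force': array([-0.68847059,  0.06173928,  0.23996199]), 'moment': array([0.00487842, 0.04705439, 0.01740851]), 'grip_width': 0.0871859345420645}
scene {'K': array([[367.9562276 ,   0.        , 319.70390858],
       [  0.        , 367.9562276 , 197.43317075],
       [  0.        ,   0.        ,   1.        ]]), 'D': array([-0.01028052,  0.        ,  0.        ,  0.        ,  0.        ]), 'rvec': array([ 1.64022687,  1.8753532 , -0.82947695]), 'tvec': array([ 0.03531865, -0.29771614,  1.35008322])}
top {'K': array([[397.30775287,   0.        , 316.0078992 ],
       [  0.        , 397.30775287, 204.17494207],
       [  0.        ,   0.        ,   1.        ]]), 'D': array([-0.01836177,  0.        ,  0.        ,  0.        ,  0.        ]), 'rvec': array([ 2.18724086, -2.16051553,  0.11653937]), 'tvec': array([0.02279586, 0.58341853, 0.88434087])}
```

View pics/scene0.png

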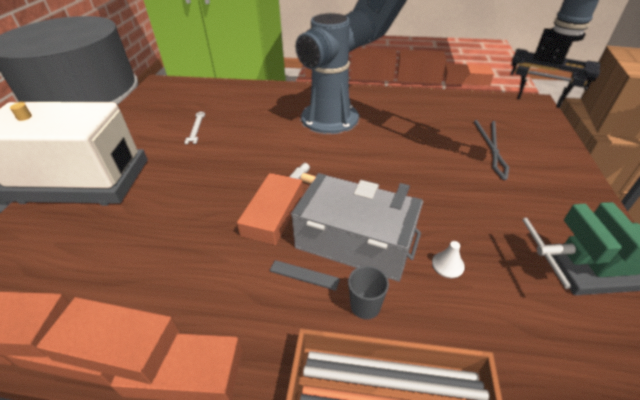

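View pics/top0.png

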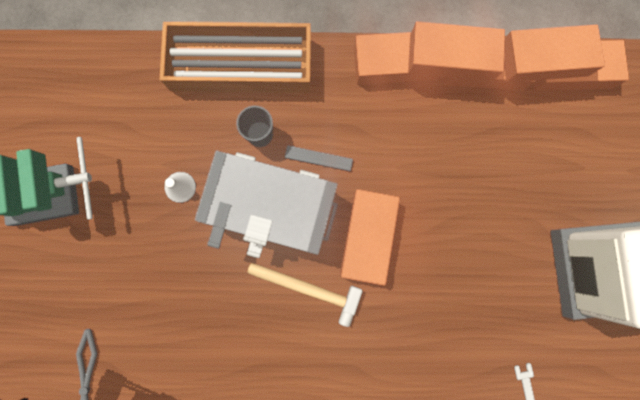

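Run:
```python
import cv2
a=cv2.imread("pics/top0.png")
cv2.imwrite("pics/top0c.png",cv2.resize(a[160:310,200:400],None,fx=4,fy=4,interpolation=cv2.INTER_CUBIC))
a=cv2.imread("pics/scene0.png")
cv2.imwrite("pics/scene0c.png",cv2.resize(a[130:280,200:400],None,fx=4,fy=4,interpolation=cv2.INTER_CUBIC))
```

```text
(no output)
```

View pics/top0c.png

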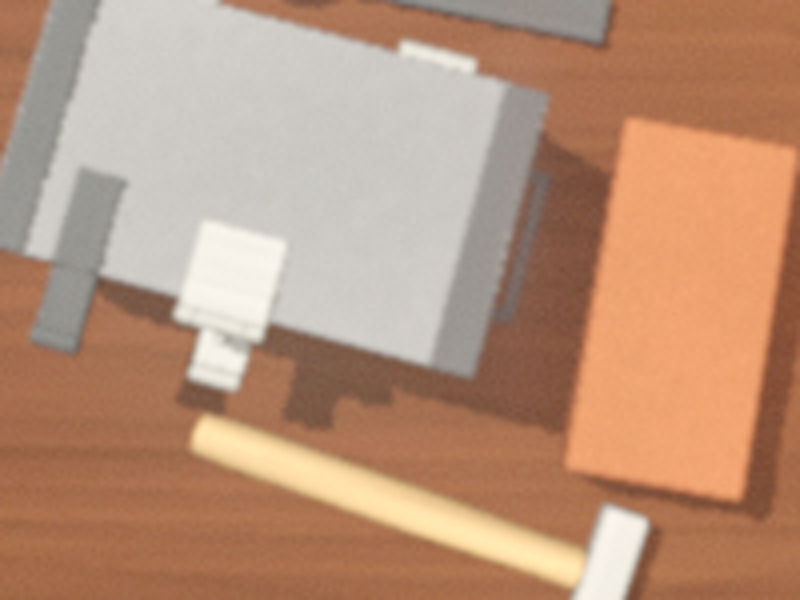

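View pics/scene0c.png

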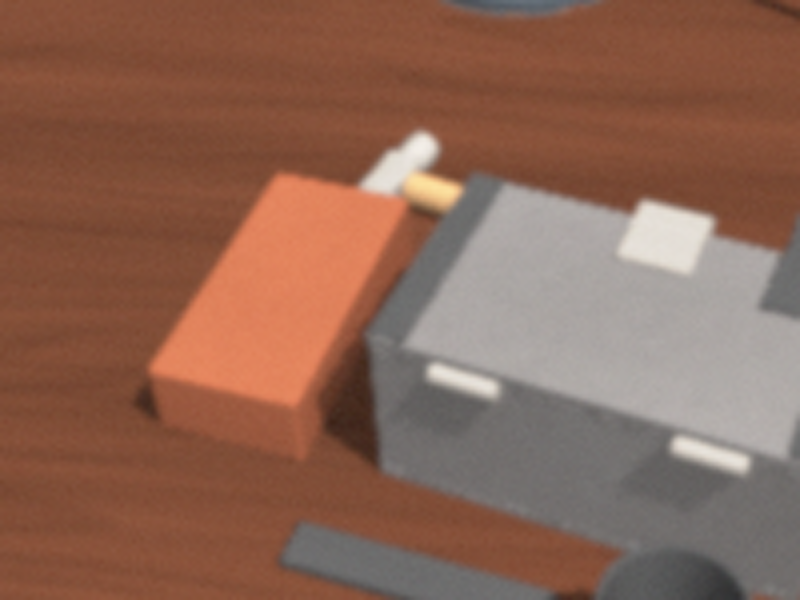

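The top view shows the chest turned clockwise a little, with lid corners near (215,153), (337,183), (318,254) and (197,222). The lug is at about (217,240), the hasp tab at (254,254), and the hammer handle lies just in front of the tab. I'll fit the pose next.

```bash
cat > h.py <<'E'
import numpy as np, cv2
from scipy.optimize import least_squares
from scipy.spatial.transform import Rotation as R
from rig import robot, eyes, ticket
def proj(n,P):
    c=eyes.camera_params(n); return cv2.projectPoints(np.array(P,float).reshape(-1,1,3),c["rvec"],c["tvec"],c["K"],c["D"])[0][:,0]
def unproj(n,px,z):
    c=eyes.camera_params(n); u=cv2.undistortPoints(np.array([[px]],float),c["K"],c["D"])[0,0]
    Rm=cv2.Rodrigues(c["rvec"])[0]; o=-Rm.T@c["tvec"]; d=Rm.T@np.array([u[0],u[1],1]); return o+d*(z-o[2])/d[2]
def w(p,P):
    P=np.atleast_2d(P); c,s=np.cos(p[2]),np.sin(p[2])
    return np.c_[p[0]+c*P[:,0]-s*P[:,1],p[1]+s*P[:,0]+c*P[:,1],P[:,2]]
E
python3 - <<'E'
import cv2
a=cv2.imread("pics/top0.png")
cv2.imwrite("pics/top0d.png",cv2.resize(a[140:260,185:345],None,fx=5,fy=5,interpolation=cv2.INTER_CUBIC))
a=cv2.imread("pics/scene0.png")
cv2.imwrite("pics/scene0d.png",cv2.resize(a[165:285,285:445],None,fx=5,fy=5,interpolation=cv2.INTER_CUBIC))
E
```

```text
(no output)
```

View pics/top0d.png

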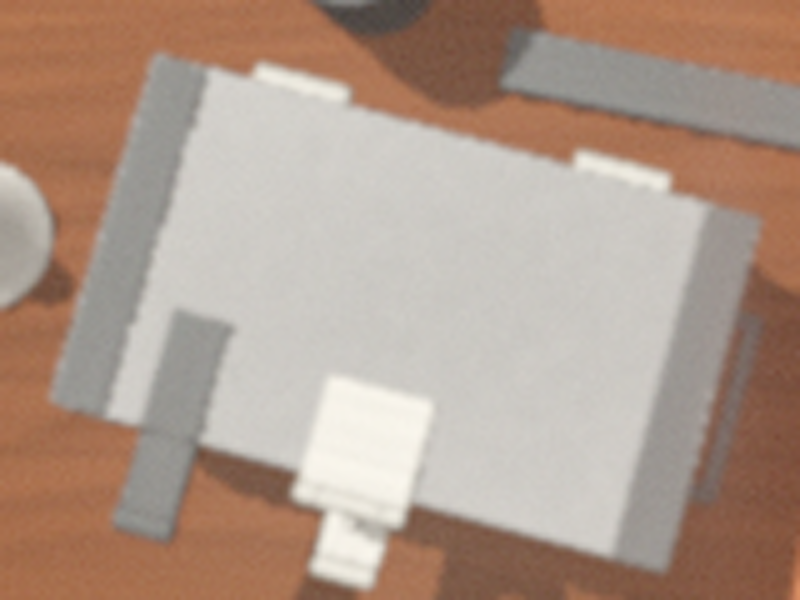

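View pics/scene0d.png

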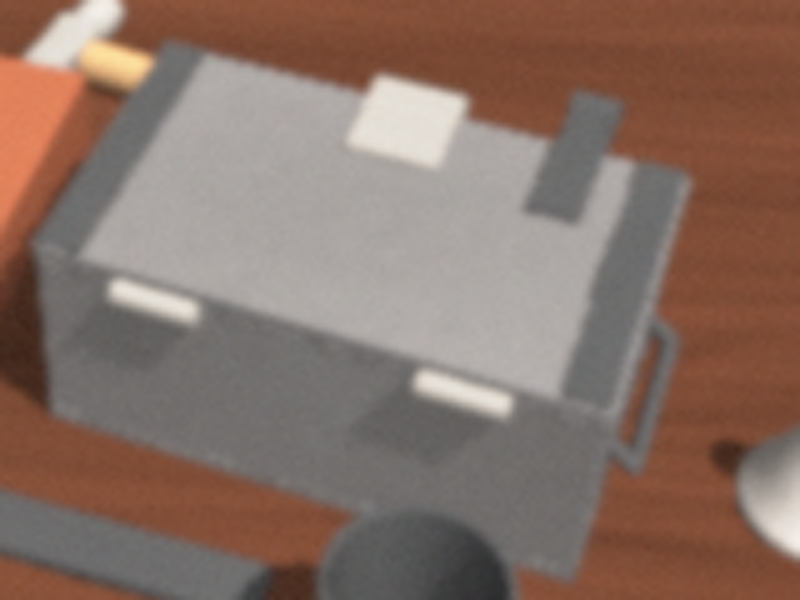

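Run:
```python
from h import *
H=.122
P=np.array([[.075,.13,H],[.075,-.13,H],[-.075,-.13,H],[-.075,.13,H],[-.119,.092,H],[-.119,.068,H]])
T=np.array([[153,53],[761,217],[667,571],[52,403],[115,525],[168,541]])/5+[185,140]
S=np.array([[612,414],[35,243],[173,42],[690,178],[622,104],[574,92]])/5+[285,165]
f=lambda p:np.r_[(proj("top",w(p,P))-T).ravel(),(proj("scene",w(p,P))-S).ravel()]
for nm,g in(("both",f),("top",lambda p:f(p)[:12]),("scene",lambda p:f(p)[12:])):
    r=least_squares(g,[.6,.05,-.2]); print(nm,r.x,np.abs(r.fun).max(),np.sqrt((r.fun**2).mean()))
p=least_squares(f,[.6,.05,-.2]).x; np.save("pose.npy",p)
print(f(p).reshape(-1,2).round(1).tolist())
for n,l in dict(pin=[-.083,0,.122],tab=[-.107,0,.0845],tabend1=[-.117,.013,.0845],tabend2=[-.117,-.013,.0845],lug=[-.102,.08,.116]).items(): print(n,w(p,l)[0],proj("top",w(p,l))[0])
print("hammer handle end", unproj("top",[200/4+200,432/4+160],.012),unproj("top",[575/4+200,565/4+160],.012))
```

```text
both [ 0.58009678  0.13449867 -0.25676797] 2.56224440565299 1.4177813465069098
top [ 0.57802305  0.1324956  -0.25302751] 1.064615927324354 0.5639096222167437
scene [ 0.58523116  0.1366654  -0.26365475] 1.3205470641605075 0.7380525971592711
[[0.3, -0.9], [-1.2, -0.9], [-1.6, -1.6], [-0.6, -1.9], [-1.8, -0.6], [-1.1, -0.6], [-0.9, -1.7], [-0.9, -1.5], [-2.2, -0.9], [-1.5, -1.7], [-0.1, -2.6], [-0.3, -2.6]]
pin [0.49981786 0.155577   0.122     ] [254.44439018 239.41683617]
tab [0.47660468 0.16167194 0.0845    ] [253.86206538 250.50080123]
tabend1 [0.47023395 0.1767853  0.0845    ] [246.68828109 253.42011049]
tabend2 [0.4636311  0.15163769 0.0845    ] [258.41292944 256.6897961 ]
lug [0.50175723 0.23777942 0.116     ] [214.98699317 237.99776941]
hammer handle end [0.43509852 0.18015024 0.012     ] [ 0.36222591 -0.03632767  0.012     ]
```

```bash
cat >> h.py <<'E'
def rows(target, Rt, nmin=1, sh=.035):
    """equal rows from present pose to target TCP/orientation; straight line"""
    o=robot.get_obs(); R0=R.from_quat(o["tool_rot"]); p0=np.array(o["position"])
    rv=(R0.inv()*Rt).as_rotvec()
    n=max(nmin,int(np.ceil(np.linalg.norm(target-p0)/sh)),int(np.ceil(np.degrees(np.linalg.norm(rv))/6.5)))
    out=[]; p=p0; Rc=R0
    for i in range(1,n+1):
        pt=p0+(target-p0)*i/n; d=Rc.inv().apply(pt-p)/.1; t=rv/n/np.pi
        out.append([round(float(v),3) for v in (*d,*t)]); p=pt; Rc=Rc*R.from_rotvec(rv/n)
    return out
def chestR(p,flip=False):
    c,s=np.cos(p[2]),np.sin(p[2]); x=np.array([c,s,0]);y=np.array([-s,c,0])
    if flip: x,y=-x,-y
    return R.from_matrix(np.c_[x,[0,0,-1],y])
E
python3 - <<'E'
from h import *
H=.122
P=np.array([[.075,.13,H],[.075,-.13,H],[-.075,-.13,H],[-.075,.13,H],[-.119,.092,H],[-.119,.068,H]])
T=np.array([[153,53],[761,217],[667,571],[52,403],[115,525],[168,541]])/5+[184.6,139.6]
S=np.array([[612,414],[35,243],[173,42],[690,178],[622,104],[574,92]])/5+[284.6,164.6]
f=lambda p:np.r_[(proj("top",w(p,P))-T).ravel(),(proj("scene",w(p,P))-S).ravel()]
p=least_squares(f,[.6,.05,-.2]).x; np.save("pose.npy",p); print(p)
print(np.array_str(R.from_quat(robot.get_obs()["tool_rot"]).as_matrix(),precision=2,suppress_small=True))
for fl in(0,1):
    r=rows(w(p,[-.107,0,.0875+.006+.08])[0],chestR(p,fl)); print(len(r),r)
E
```

```text
[ 0.58033339  0.1345212  -0.25658165]
[[ 0.93 -0.    0.37]
 [-0.37 -0.    0.93]
 [-0.   -1.   -0.  ]]
14 [[0.275, 0.025, -0.214, 0.0, -0.003, -0.0], [0.273, 0.025, -0.216, 0.0, -0.003, -0.0], [0.271, 0.025, -0.218, 0.0, -0.003, -0.0], [0.269, 0.025, -0.221, 0.0, -0.003, -0.0], [0.267, 0.025, -0.223, 0.0, -0.003, -0.0], [0.266, 0.025, -0.225, 0.0, -0.003, -0.0], [0.264, 0.025, -0.227, 0.0, -0.003, -0.0], [0.262, 0.025, -0.23, 0.0, -0.003, -0.0], [0.26, 0.024, -0.232, 0.0, -0.003, -0.0], [0.258, 0.024, -0.234, 0.0, -0.003, -0.0], [0.256, 0.024, -0.236, 0.0, -0.003, -0.0], [0.254, 0.024, -0.238, 0.0, -0.003, -0.0], [0.252, 0.024, -0.24, 0.0, -0.003, -0.0], [0.25, 0.024, -0.243, 0.0, -0.003, -0.0]]
27 [[0.142, 0.013, -0.111, 0.0, 0.036, 0.0], [0.154, 0.013, -0.094, 0.0, 0.036, 0.0], [0.164, 0.013, -0.076, 0.0, 0.036, 0.0], [0.171, 0.013, -0.058, 0.0, 0.036, 0.0], [0.176, 0.013, -0.038, 0.0, 0.036, 0.0], [0.18, 0.013, -0.018, 0.0, 0.036, 0.0], [0.181, 0.013, 0.002, 0.0, 0.036, 0.0], [0.179, 0.013, 0.022, 0.0, 0.036, 0.0], [0.176, 0.013, 0.042, 0.0, 0.036, 0.0], [0.17, 0.013, 0.061, 0.0, 0.036, 0.0], [0.162, 0.013, 0.08, 0.0, 0.036, 0.0], [0.152, 0.013, 0.098, 0.0, 0.036, 0.0], [0.14, 0.013, 0.114, 0.0, 0.036, 0.0], [0.126, 0.013, 0.129, 0.0, 0.036, 0.0], [0.111, 0.013, 0.142, 0.0, 0.036, 0.0], [0.095, 0.013, 0.154, 0.0, 0.036, 0.0], [0.077, 0.013, 0.163, 0.0, 0.036, 0.0], [0.058, 0.013, 0.171, 0.0, 0.036, 0.0], [0.039, 0.013, 0.176, 0.0, 0.036, 0.0], [0.019, 0.013, 0.18, 0.0, 0.036, 0.0], [-0.001, 0.013, 0.181, 0.0, 0.036, 0.0], [-0.022, 0.013, 0.179, 0.0, 0.036, 0.0], [-0.041, 0.013, 0.176, 0.0, 0.036, 0.0], [-0.061, 0.013, 0.17, 0.0, 0.036, 0.0], [-0.079, 0.013, 0.162, 0.0, 0.036, 0.0], [-0.097, 0.013, 0.152, 0.0, 0.036, 0.0], [-0.113, 0.013, 0.14, 0.0, 0.036, 0.0]]
```

Emit:
play_rows(series=[[0.6,0.275,0,-0.214,0,-0.003,0],[0.6,0.273,0,-0.216,0,-0.003,0],[0.6,0.271,0,-0.218,0,-0.003,0],[0.6,0.269,0,-0.22,0,-0.003,0],[0.6,0.267,0,-0.223,0,-0.003,0],[0.6,0.266,0,-0.225,0,-0.003,0],[0.6,0.264,0,-0.227,0,-0.003,0],[0.6,0.262,0,-0.23,0,-0.003,0],[0.6,0.26,0,-0.232,0,-0.003,0],[0.6,0.258,0,-0.234,0,-0.003,0],[0.6,0.256,0,-0.236,0,-0.003,0],[0.6,0.254,0,-0.238,0,-0.003,0]], grip_force=8)

```text
time: 1.1
position: [0.4441, 0.2218, 0.2082]
tool_rot: [0.701, -0.092, 0.092, -0.701]
ft_force: [0.9, 1.2, 0.0]
grip_width: 0.0524
```

Run:
```python
from h import *
p=np.load("pose.npy"); o=robot.get_obs(); print(o["time"],o["position"],o["grip_width"])
print(rows(w(p,[-.107,0,.0875+.006+.06])[0],chestR(p)))
```

```text
1.1 [0.4441253  0.22177739 0.20823844] 0.05237939767693306
[[0.157, 0.182, -0.165, 0.0, -0.0, -0.0], [0.157, 0.182, -0.166, 0.0, -0.0, -0.0], [0.157, 0.182, -0.166, 0.0, -0.0, -0.0]]
```

Emit:
play_rows(series=[[0.55,0.16,0.1,-0.16,0,0,0],[0.55,0.16,0.1,-0.16,0,0,0],[0.55,0,0.1,0,0,0,0],[0.55,0,0,0,0,0,0]])

```text
time: 1.43
position: [0.4656, 0.1827, 0.1766]
tool_rot: [0.701, -0.095, 0.092, -0.7]
ft_force: [-0.1, -0.1, -0.8]
grip_width: 0.048
```

Run:
```python
from h import *
p=np.load("pose.npy"); o=robot.get_obs(); print(o["time"],o["position"],o["grip_width"])
print(rows(w(p,[-.107,0,.0875+.006])[0],chestR(p)))
for n in("top","scene"):
    t=np.array(eyes.camera(n)); b=t[180:280,200:360] if n=="top" else t[120:240,280:440]
    cv2.imwrite(f"pics/{n}1.png",cv2.resize(b[:,:,::-1],None,fx=5,fy=5,interpolation=cv2.INTER_CUBIC))
```

```text
1.4333 [0.46561545 0.18269539 0.1765575 ] 0.048046525376269356
[[0.056, 0.277, -0.057, 0.0, -0.001, -0.0], [0.055, 0.277, -0.058, 0.0, -0.001, -0.0], [0.054, 0.277, -0.058, 0.0, -0.001, -0.0]]
```

View pics/top1.png

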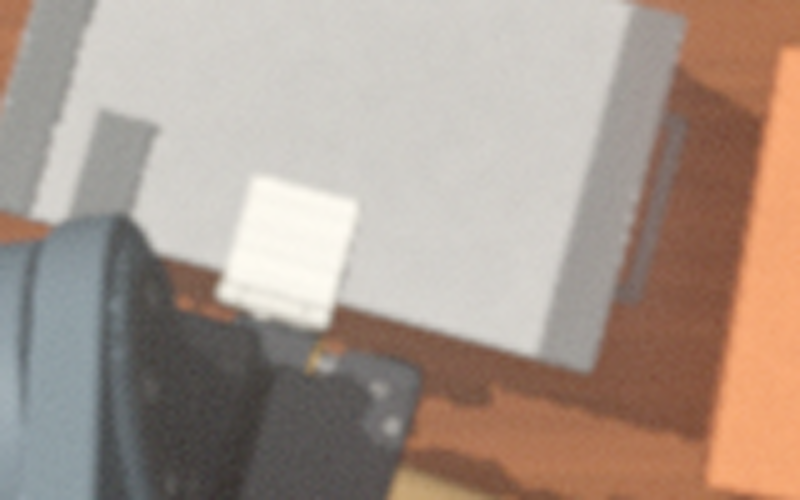

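View pics/scene1.png

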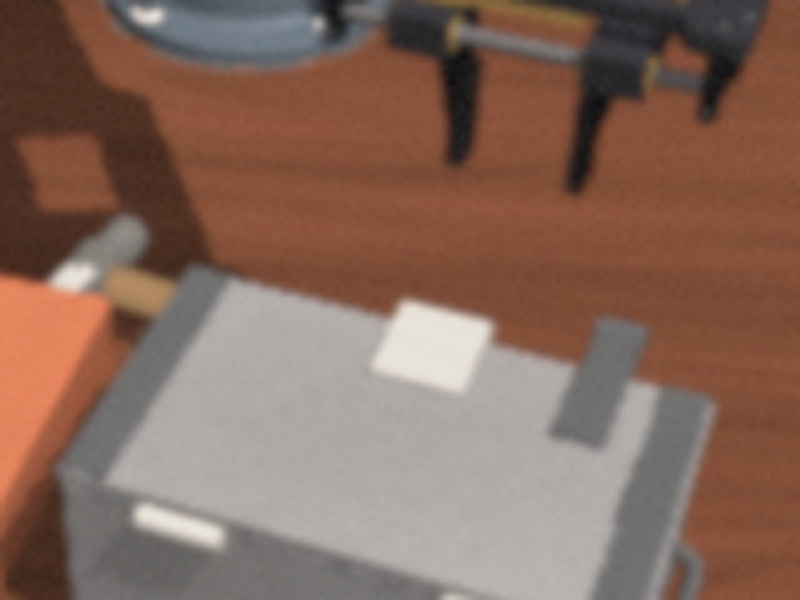

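The fingers are straight and about 23 mm short of the tab, with everything undisturbed. I'll finish the sideways move, then go down.

Emit:
play_rows(series=[[0.55,0.08,0.1,-0.086,0,-0.001,0],[0.55,0.085,0.1,-0.087,0,-0.001,0],[0.55,0,0.1,0,0,-0.001,0],[0.55,0,0,0,0,0,0],[0.55,0,0,0,0,0,0]])

```text
time: 1.95
position: [0.4774, 0.164, 0.1487]
tool_rot: [-0.702, 0.089, -0.088, 0.702]
ft_force: [-0.3, 0.7, -0.9]
grip_width: 0.0481
```

Run:
```python
from h import *
p=np.load("pose.npy"); o=robot.get_obs(); print(o["time"],o["position"],o["grip_width"])
print(rows(w(p,[-.107,0,.0875+.006])[0],chestR(p)))
for n in("top",):
    t=np.array(eyes.camera(n)); b=t[180:280,200:360] if n=="top" else t[120:240,280:440]
    cv2.imwrite(f"pics/{n}2.png",cv2.resize(b[:,:,::-1],None,fx=5,fy=5,interpolation=cv2.INTER_CUBIC))
```

```text
1.95 [0.47743656 0.16396982 0.14866102] 0.04811593827345613
[[0.0, 0.276, -0.012, 0.0, 0.001, -0.0], [0.0, 0.276, -0.012, 0.0, 0.001, -0.0]]
```

View pics/top2.png

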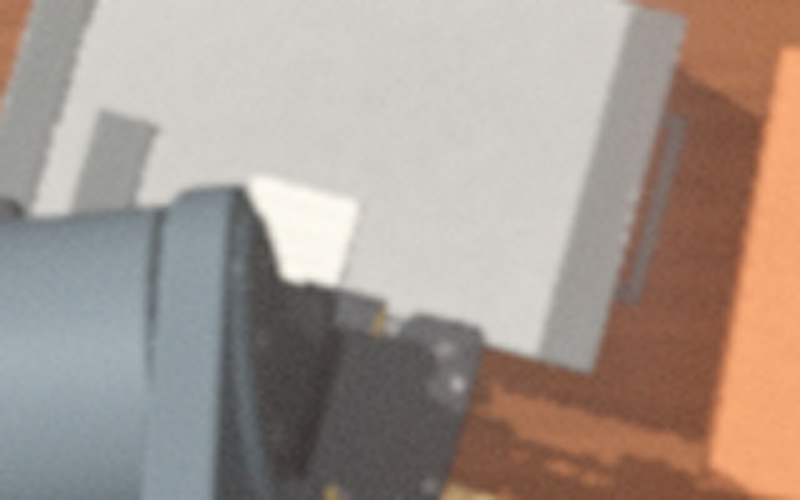

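Emit:
play_rows(series=[[0.55,0,0.14,-0.012,0,0.001,0],[0.55,0,0.14,-0.012,0,0.001,0],[0.55,0,0.14,0,0,0,0],[0.55,0,0.13,0,0,0,0],[0.55,0,0,0,0,0,0],[0.2,0,0,0,0,0,0],[0.2,0,0,0,0,0,0],[0.2,0,0,0,0,0,0],[0.2,0,0,0,0,0,0],[0.2,0,0,0,0,0,0]], grip_force=8)

```text
time: 2.83
position: [0.4778, 0.1611, 0.0942]
tool_rot: [-0.701, 0.091, -0.092, 0.701]
ft_force: [-0.4, 1.0, 0.9]
grip_width: 0.0229
```

Run:
```python
from h import *
p=np.load("pose.npy"); o=robot.get_obs(); print(o["time"],o["position"],o["grip_width"],o["ft_force"])
c,s=np.cos(p[2]),np.sin(p[2]); d=o["position"]-w(p,[-.083,0,.122])[0]; d[2]-=.006
print("rel pin chest frame",c*d[0]+s*d[1],-s*d[0]+c*d[1],d[2])
r=.0445;prev=.569
th=np.linspace(0,3.4,31)
F=-r*np.sin(th+.569);Z=-r*np.cos(th+.569)
print([[round(a*10,3),round(-b*10,3)] for a,b in zip(np.diff(F),np.diff(Z))])
```

```text
2.8333 [0.47782054 0.1610624  0.09416231] 0.022851528129916025 [-0.44365122  1.04947346  0.90512063]
rel pin chest frame -0.022892410600035187 -0.00034293907166059283 -0.0338376902216233
[[np.float64(-0.041), np.float64(-0.03)], [np.float64(-0.037), np.float64(-0.034)], [np.float64(-0.033), np.float64(-0.038)], [np.float64(-0.029), np.float64(-0.041)], [np.float64(-0.024), np.float64(-0.044)], [np.float64(-0.019), np.float64(-0.047)], [np.float64(-0.013), np.float64(-0.049)], [np.float64(-0.008), np.float64(-0.05)], [np.float64(-0.002), np.float64(-0.05)], [np.float64(0.004), np.float64(-0.05)], [np.float64(0.009), np.float64(-0.05)], [np.float64(0.015), np.float64(-0.048)], [np.float64(0.02), np.float64(-0.046)], [np.float64(0.025), np.float64(-0.044)], [np.float64(0.03), np.float64(-0.04)], [np.float64(0.035), np.float64(-0.037)], [np.float64(0.038), np.float64(-0.033)], [np.float64(0.042), np.float64(-0.028)], [np.float64(0.045), np.float64(-0.023)], [np.float64(0.047), np.float64(-0.018)], [np.float64(0.049), np.float64(-0.012)], [np.float64(0.05), np.float64(-0.007)], [np.float64(0.05), np.float64(-0.001)], [np.float64(0.05), np.float64(0.005)], [np.float64(0.049), np.float64(0.01)], [np.float64(0.048), np.float64(0.016)], [np.float64(0.046), np.float64(0.021)], [np.float64(0.043), np.float64(0.026)], [np.float64(0.04), np.float64(0.031)], [np.float64(0.036), np.float64(0.035)]]
```

Emit:
play_rows(series=[[0.2,0,0,0,0,0,0],[0.2,0,0,0,0,0,0]])

```text
time: 3.0
position: [0.4775, 0.161, 0.0937]
tool_rot: [-0.701, 0.091, -0.091, 0.701]
ft_force: [-0.2, 0.1, 1.0]
grip_width: 0.0186
```

Run:
```python
from h import *
for n in("top","scene"):
    t=np.array(eyes.camera(n)); b=t[180:280,200:360] if n=="top" else t[120:240,280:440]
    cv2.imwrite(f"pics/{n}3.png",cv2.resize(b[:,:,::-1],None,fx=5,fy=5,interpolation=cv2.INTER_CUBIC))
```

```text
(no output)
```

View pics/scene3.png

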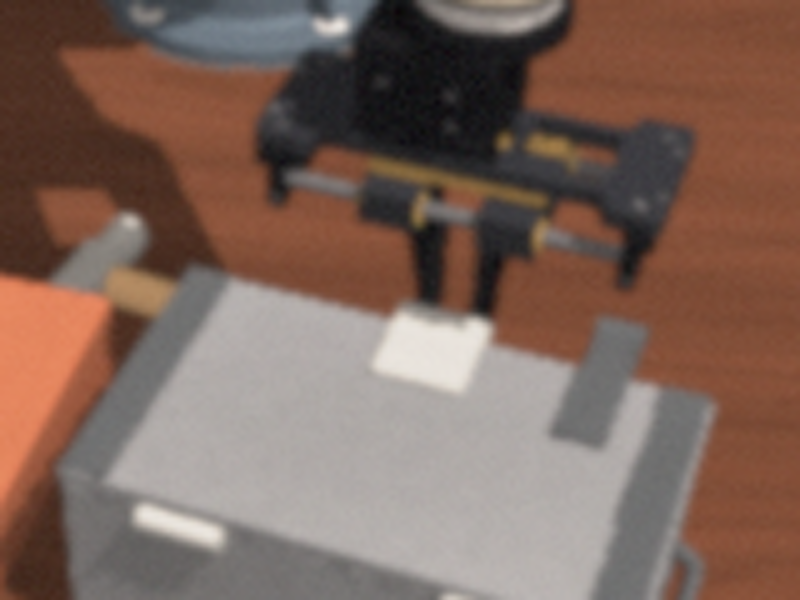

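View pics/top3.png

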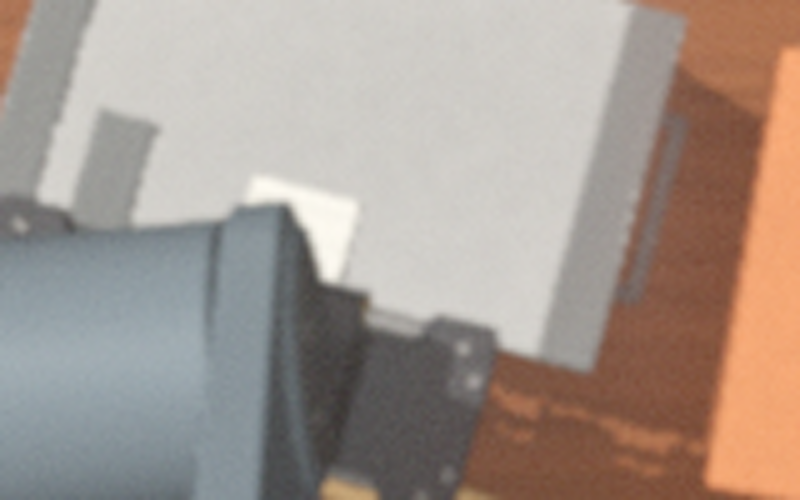

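The fingers have closed to 18.6 mm, past the 26 mm width of the tab, so the tab isn't between them. I'll overlay the expected points on the pictures to see why.

Run:
```python
from h import *
p=np.load("pose.npy"); o=robot.get_obs(); Rm=R.from_quat(o["tool_rot"])
print(Rm.as_matrix().round(3), robot.nose_length, o["grip_width"])
pts=[o["position"]+Rm.apply(v) for v in ([0,0,0],[0,.025,0],[0,-.02,.017],[0,-.02,-.017],[0,-.05,0.017],[0,-.05,-.017])]
pts+=list(w(p,[[-.083,.013,.122],[-.083,-.013,.122],[-.117,.013,.0845],[-.117,-.013,.0845]]))
for n,(u,v,W,Hh) in dict(top=(200,180,160,100),scene=(300,130,130,100)).items():
    t=np.ascontiguousarray(eyes.camera(n)[:,:,::-1]); b=cv2.resize(t[v:v+Hh,u:u+W],None,fx=5,fy=5,interpolation=cv2.INTER_CUBIC)
    for i,q in enumerate(proj(n,pts)):
        x=((q-[u,v]+.4)*5).astype(int); cv2.circle(b,tuple(map(int,x)),4,(0,0,255) if i<2 else (0,255,0) if i<6 else (255,0,0),1)
    cv2.imwrite(f"pics/{n}4.png",b)
```

```text
[[ 0.967  0.     0.256]
 [-0.256  0.     0.967]
 [ 0.    -1.     0.   ]] 0.025 0.017784532670715558
```

View pics/scene4.png

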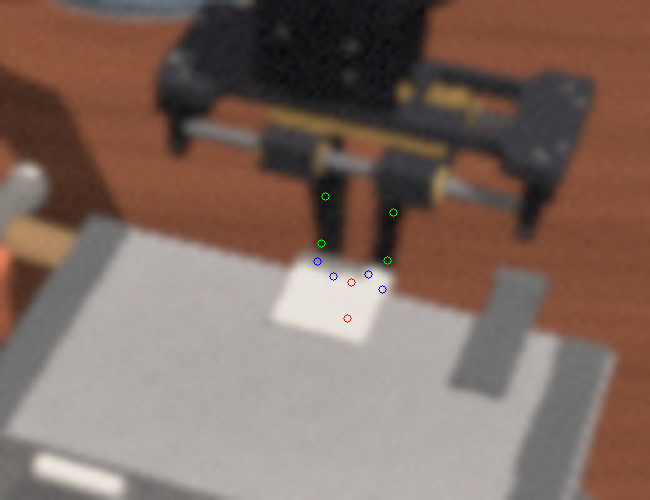

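View pics/top4.png

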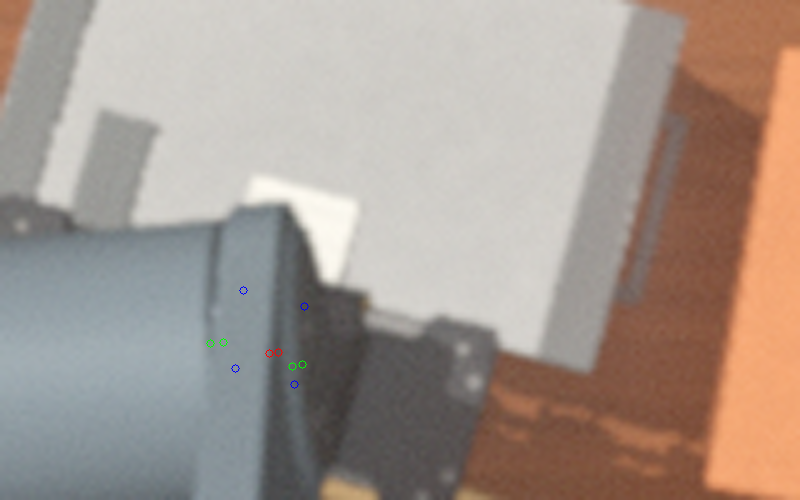

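Emit:
play_rows(series=[[0.6,0,0,0,0,0,0],[0.6,0,0,0,0,0,0],[0.6,0,0,0,0,0,0],[0.6,0,0,0,0,0,0],[0.6,0,-0.2,0,0,0,0],[0.6,0,-0.2,0,0,0,0],[0.6,0,-0.2,0,0,0,0],[0.6,-0.3,0,-0.2,0,0,0],[0.6,-0.3,0,0.3,0,0,0],[0.6,-0.1,0,0.3,0,0,0],[0.6,0,0,0.3,0,0,0]])

```text
time: 4.12
position: [0.4244, 0.2458, 0.1535]
tool_rot: [0.702, -0.093, 0.09, -0.701]
ft_force: [0.8, -0.8, -0.2]
grip_width: 0.0519
```

Run:
```python
from h import *
print(robot.get_obs()["position"])
for n,(u,v,W,Hh) in dict(top=(200,180,160,100)).items():
    t=np.ascontiguousarray(eyes.camera(n)[:,:,::-1]); b=cv2.resize(t[v:v+Hh,u:u+W],None,fx=5,fy=5,interpolation=cv2.INTER_CUBIC)
    cv2.imwrite(f"pics/{n}5.png",b)
```

```text
[0.42435581 0.2458139  0.15349416]
```

View pics/top5.png

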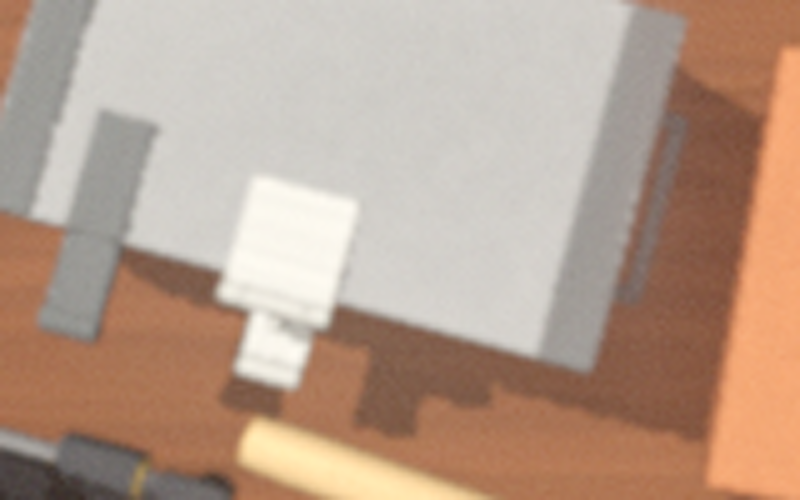

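Run:
```python
from h import *
o=robot.get_obs(); Rm=R.from_quat(o["tool_rot"]); g=o["grip_width"]/2; print(o["position"],g)
pts=[o["position"]+Rm.apply(v) for v in ([0,.025,g],[0,.025,-g],[0,.006,g],[0,.006,-g],[0,-.045,g],[0,-.045,-g])]
for n in("top","scene"):
    t=np.ascontiguousarray(eyes.camera(n)[:,:,::-1]); P=proj(n,pts); c=P.mean(0).astype(int); u,v=max(c[0]-70,0),max(c[1]-50,0)
    b=cv2.resize(t[v:v+100,u:u+140],None,fx=5,fy=5,interpolation=cv2.INTER_CUBIC)
    for i,q in enumerate(P):
        x=((q-[u,v]+.4)*5).astype(int); cv2.circle(b,tuple(map(int,x)),4,[(0,0,255),(0,255,0),(255,0,0)][i//2],1)
    cv2.imwrite(f"pics/{n}6.png",b)
```

```text
[0.42952973 0.25124161 0.15423961] 0.026089715830929262
```

View pics/scene6.png

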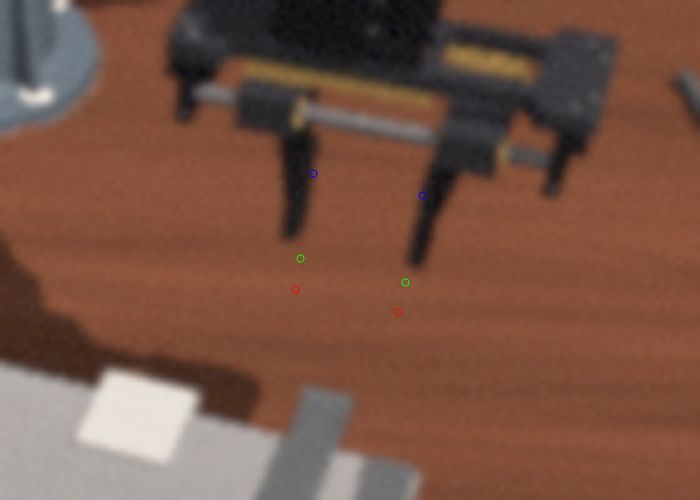

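View pics/top6.png

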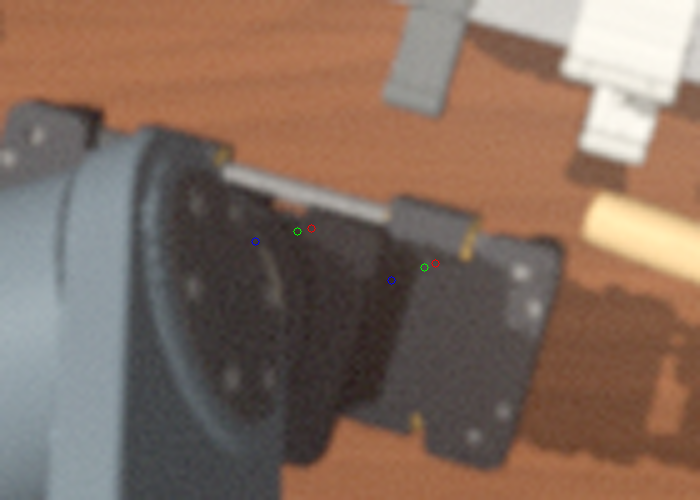

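Run:
```python
import cv2
a=cv2.imread("pics/scene0.png")
cv2.imwrite("pics/scene0e.png",cv2.resize(a[0:120,480:640],None,fx=5,fy=5,interpolation=cv2.INTER_CUBIC))
from h import *
p0=np.array([.22837,.58097,.20746]);Rm=R.from_quat([.69544563,-.13200265,.13145619,-.69401005])
print((proj("scene",[p0+Rm.apply([0,.025,s*.0436]) for s in(1,-1)])-[480,0]+.4)*5)
o=robot.get_obs();print(o["time"],o["position"],o["q"],o["joint_velocities"].round(4))
```

```text
[[348.24896504 590.51920576]
 [175.31252291 550.92500655]]
4.2667 [0.42851745 0.24737726 0.15366415] [ 2.97334552e-01  4.34858883e-01  1.81263636e+00 -8.60270576e-05
  8.92405817e-01 -1.01797137e+00] [-0.0378 -0.0038  0.0409 -0.0141  0.0133 -0.0106]
```

View pics/scene0e.png

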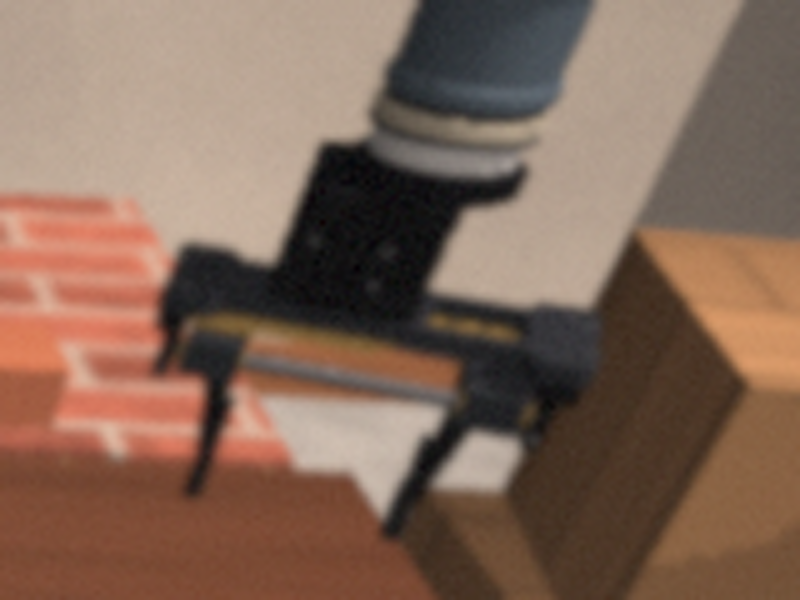

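Run:
```python
from h import *
print("base",proj("scene",[[0,0,0],[0.09,0,0],[0,.09,0],[0,-.09,0]]))
p0=np.array([.22837,.58097,.20746]);Rm=R.from_quat([.69544563,-.13200265,.13145619,-.69401005])
for y in(.025,.006,0,-.01,-.02): print(y,((proj("scene",[p0+Rm.apply([0,y,s*.05]) for s in(1,-1)])-[480,0]+.4)*5).round().tolist())
for d in([.03,0,0],[0,.03,0],[0,0,.03]): print(d,((proj("scene",[p0+d+Rm.apply([0,.025,s*.05]) for s in(1,-1)])-[480,0]+.4)*5).round().tolist())
c=eyes.camera_params("scene");Rc=cv2.Rodrigues(c["rvec"])[0];print("cam",-Rc.T@c["tvec"])
c=eyes.camera_params("top");Rc=cv2.Rodrigues(c["rvec"])[0];print("cam",-Rc.T@c["tvec"])
t=eyes.camera("scene")[60:140,280:380,::-1]; cv2.imwrite("pics/base.png",cv2.resize(t,None,fx=6,fy=6,interpolation=cv2.INTER_CUBIC))
```

```text
base [[329.32489278 116.33374545]
 [326.19705861 129.69971434]
 [353.8521397  117.78935332]
 [305.16528699 114.90728755]]
0.025 [[361.0, 594.0], [163.0, 548.0]]
0.006 [[376.0, 562.0], [175.0, 517.0]]
0 [[381.0, 552.0], [179.0, 507.0]]
-0.01 [[389.0, 535.0], [185.0, 490.0]]
-0.02 [[397.0, 517.0], [192.0, 473.0]]
[0.03, 0, 0] [[380.0, 624.0], [176.0, 576.0]]
[0, 0.03, 0] [[421.0, 597.0], [220.0, 551.0]]
[0, 0, 0.03] [[385.0, 543.0], [182.0, 499.0]]
cam [1.18054776 0.14365629 0.70588728]
cam [0.49229939 0.03633013 0.93769773]
```

View pics/base.png

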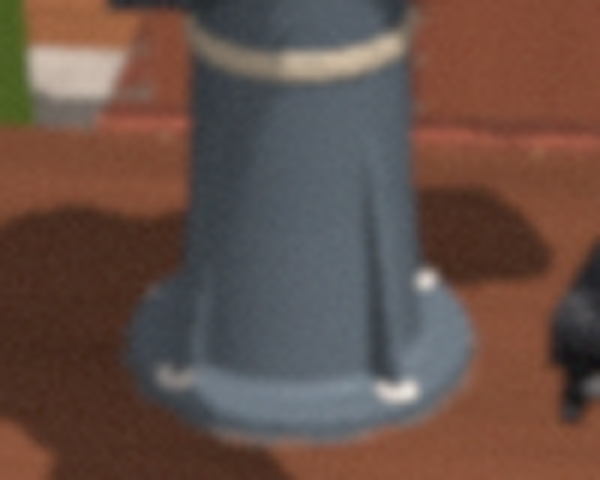

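Run:
```python
from h import *
o=robot.get_obs(); Rm=R.from_quat(o["tool_rot"]); print(o["time"],o["position"],o["joint_velocities"].round(3))
n="top"; t=np.ascontiguousarray(eyes.camera(n)[:,:,::-1]); u,v=140,200
b=cv2.resize(t[v:v+120,u:u+160],None,fx=5,fy=5,interpolation=cv2.INTER_CUBIC)
for h,col in((-.08,(0,255,0)),(-.115,(0,0,255))):
    P=proj(n,[o["position"]+Rm.apply([sx*.0375,h,sz*.095]) for sx,sz in((1,1),(1,-1),(-1,-1),(-1,1),(0,0))])
    x=((P-[u,v]+.4)*5).astype(np.int32); cv2.polylines(b,[x[:4].reshape(-1,1,2)],True,col,1); cv2.circle(b,tuple(map(int,x[4])),4,col,1)
cv2.imwrite("pics/top7.png",b)
n="scene"; t=np.ascontiguousarray(eyes.camera(n)[:,:,::-1]); u,v=320,60
b=cv2.resize(t[v:v+120,u:u+160],None,fx=5,fy=5,interpolation=cv2.INTER_CUBIC)
for h,col in((-.045,(0,255,0)),(-.08,(0,0,255))):
    P=proj(n,[o["position"]+Rm.apply([sx*.0375,h,sz*.095]) for sx,sz in((1,1),(1,-1),(-1,-1),(-1,1),(0,0))])
    x=((P-[u,v]+.4)*5).astype(np.int32); cv2.polylines(b,[x[:4].reshape(-1,1,2)],True,col,1); cv2.circle(b,tuple(map(int,x[4])),4,col,1)
cv2.imwrite("pics/scene7.png",b)
```

```text
4.3167 [0.42780962 0.24626773 0.15339489] [-0.028 -0.003  0.026 -0.002  0.003 -0.001]
```

View pics/top7.png

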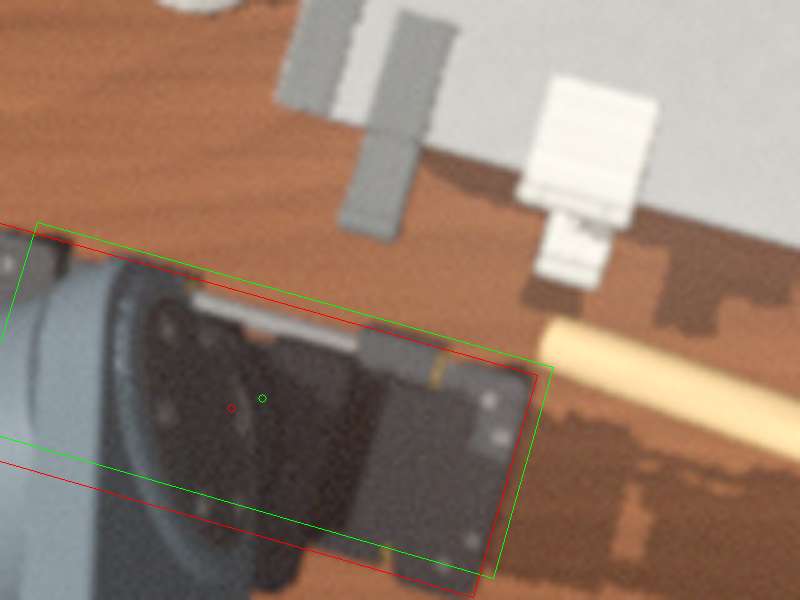

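View pics/scene7.png

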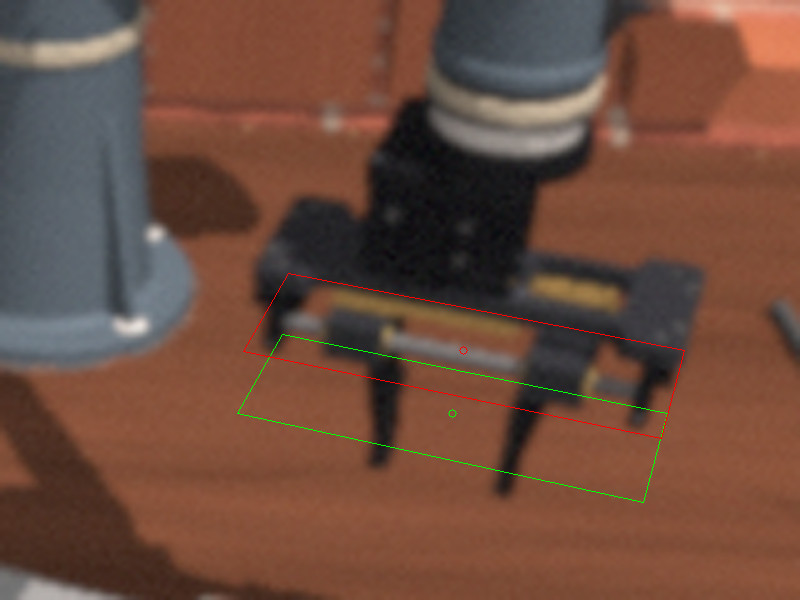

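Run:
```python
from h import *
def fit(p0,q,obs):
    Rm=R.from_quat(q)
    for dx in(0,):
        r=least_squares(lambda a:(proj("scene",[np.array(p0)+Rm.apply([0,a[0],a[2]+a[1]]),np.array(p0)+Rm.apply([0,a[0],a[2]-a[1]])])-obs).ravel(),[0,.05,0]); print(r.x,r.fun)
fit([.22837,.58097,.20746],[.69544563,-.13200265,.13145619,-.69401005],np.array([[390,533],[192,493]])/5+[480-.4,-.4])
o=robot.get_obs(); print(o["position"]); fit(o["position"],o["tool_rot"],np.array([[505,492],[378,465]])/5+[320-.4,60-.4])
```

```text
[-0.01019082  0.0482871   0.00190591] [-0.06239009  0.28631813  0.06437969 -0.29671322]
[0.42742743 0.24517119 0.15319217]
[-0.00687018  0.03144936  0.00131492] [-0.03121011  0.13911574  0.031811   -0.14195336]
```

Both cameras agree that the real fingertips sit about 33 mm higher than the reported TCP implies. That is about 8 mm behind the TCP instead of 25 mm ahead, so the fingers closed above the tab. I'll correct for it.

```bash
echo 'GY=-.027 # effective grasp point along tool y from measured TCP' >> h.py
python3 - <<'E'
from h import *
p=np.load("pose.npy")
print(rows(w(p,[-.107,-.001,.0855+.045+GY])[0],chestR(p)))
E
```

```text
[[0.173, 0.124, -0.173, 0.0, -0.0, -0.0], [0.173, 0.124, -0.173, 0.0, -0.0, -0.0], [0.173, 0.124, -0.173, 0.0, -0.0, -0.0], [0.173, 0.124, -0.173, 0.0, -0.0, -0.0]]
```

Emit:
play_rows(series=[[0.55,0.1,0,-0.2,0,0,0],[0.55,0.17,0,-0.2,0,0,0],[0.55,0.2,0,-0.17,0,0,0],[0.55,0.22,0.2,-0.12,0,0,0],[0.55,0,0.2,0,0,0,0],[0.55,0,0.1,0,0,0,0],[0.55,0,0,0,0,0,0],[0.55,0,0,0,0,0,0]])

```text
time: 5.08
position: [0.4757, 0.1612, 0.103]
tool_rot: [0.701, -0.092, 0.09, -0.701]
ft_force: [-0.6, -0.1, 0.8]
grip_width: 0.0481
```

Run:
```python
from h import *
p=np.load("pose.npy");o=robot.get_obs();print(o["position"],o["ft_force"])
print(rows(w(p,[-.107,-.001,.0855+GY])[0],chestR(p)))
```

```text
[0.47567024 0.16116078 0.10297247] [-0.624862   -0.1122259   0.76248297]
[[0.006, 0.222, -0.001, 0.0, -0.0, -0.0], [0.005, 0.222, -0.001, 0.0, -0.0, -0.0]]
```

Emit:
play_rows(series=[[0.55,0.01,0.1,0,0,0,0],[0.55,0,0.1,0,0,0,0],[0.55,0,0.1,0,0,0,0],[0.55,0,0.08,0,0,0,0],[0.55,0,0.06,0,0,0,0],[0.55,0,0,0,0,0,0],[0.2,0,0,0,0,0,0],[0.2,0,0,0,0,0,0],[0.2,0,0,0,0,0,0],[0.2,0,0,0,0,0,0],[0.2,0,0,0,0,0,0],[0.2,0,0,0,0,0,0]], grip_force=8)

```text
time: 6.08
position: [0.4784, 0.1614, 0.0598]
tool_rot: [-0.701, 0.091, -0.092, 0.701]
ft_force: [0.9, -0.2, 1.4]
grip_width: 0.026
```

Run:
```python
from h import *
p=np.load("pose.npy");o=robot.get_obs();print(o["time"],o["position"],o["ft_force"],o["grip_width"])
c,s=np.cos(p[2]),np.sin(p[2]); d=o["position"]-w(p,[-.083,0,.122])[0]; d[2]-=GY
print("rel pin chest frame",c*d[0]+s*d[1],-s*d[0]+c*d[1],d[2])
```

```text
6.0833 [0.47835874 0.16137765 0.05980701] [ 0.89376928 -0.18005061  1.4369313 ] 0.02601631087193532
rel pin chest frame -0.022451834236157934 9.857537485895903e-05 -0.03519299382054279
```

The tab is gripped at 26.0 mm. Next I'll swing it along the arc.

Emit:
play_rows(series=[[0.2,-0.04,-0.029,0,0,0,0],[0.2,-0.036,-0.033,0,0,0,0],[0.2,-0.032,-0.037,0,0,0,0],[0.2,-0.028,-0.04,0,0,0,0],[0.2,-0.023,-0.043,0,0,0,0],[0.2,-0.018,-0.045,0,0,0,0],[0.2,-0.013,-0.047,0,0,0,0],[0.2,-0.008,-0.048,0,0,0,0],[0.2,-0.002,-0.048,0,0,0,0],[0.2,0.004,-0.048,0,0,0,0],[0.2,0.009,-0.048,0,0,0,0],[0.2,0.014,-0.046,0,0,0,0]])

```text
time: 7.08
position: [0.4601, 0.166, 0.111]
tool_rot: [-0.701, 0.092, -0.09, 0.701]
ft_force: [-0.8, 4.2, -1.8]
grip_width: 0.026
```

```bash
cat >> h.py <<'E'
def snap(n,u,v,W,Hh,name):
    t=eyes.camera(n)[v:v+Hh,u:u+W,::-1]; cv2.imwrite(f"pics/{name}.png",cv2.resize(t,None,fx=5,fy=5,interpolation=cv2.INTER_CUBIC))
E
python3 - <<'E'
from h import *
p=np.load("pose.npy");o=robot.get_obs();print(o["time"],o["position"],o["ft_force"],o["grip_width"])
c,s=np.cos(p[2]),np.sin(p[2]); d=o["position"]-w(p,[-.083,0,.122])[0]; d[2]-=GY
print("rel pin chest frame",c*d[0]+s*d[1],-s*d[0]+c*d[1],d[2])
snap("scene",300,130,130,100,"scene8")
E
```

```text
7.0833 [0.46014031 0.16601404 0.11095048] [-0.84807653  4.22566693 -1.7951721 ] 0.026031919423292527
rel pin chest frame -0.04125045047812282 -4.021583349794397e-05 0.015950484616444455
```

View pics/scene8.png

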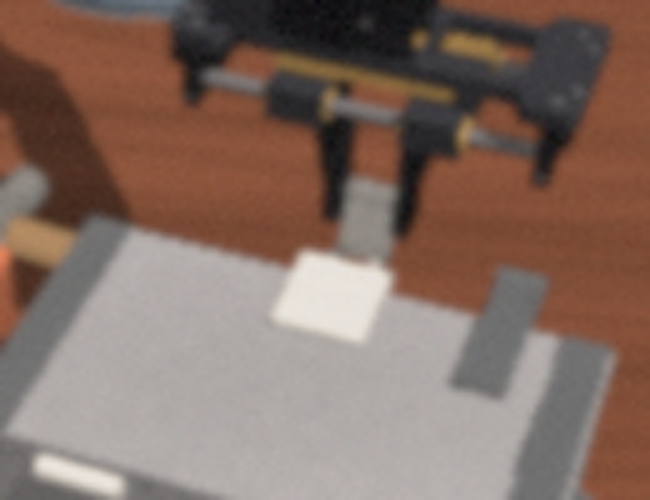

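The hasp is up and out between the fingers at about (370,220), and the lid is unmoved. I'll carry on over the top.

Emit:
play_rows(series=[[0.2,0.019,-0.045,0,0,0,0],[0.2,0.024,-0.043,0,0,0,0],[0.2,0.029,-0.039,0,0,0,0],[0.2,0.034,-0.036,0,0,0,0],[0.2,0.037,-0.032,0,0,0,0],[0.2,0.041,-0.027,0,0,0,0],[0.2,0.044,-0.022,0,0,0,0],[0.2,0.046,-0.017,0,0,0,0],[0.2,0.048,-0.012,0,0,0,0],[0.2,0.048,-0.007,0,0,0,0],[0.2,0.048,-0.001,0,0,0,0],[0.2,0.048,0.005,0,0,0,0]])

```text
time: 8.13
position: [0.5078, 0.1536, 0.1398]
tool_rot: [-0.701, 0.09, -0.092, 0.701]
ft_force: [0.9, 1.8, 6.2]
grip_width: 0.0259
```

Emit:
play_rows(series=[[0.2,0.048,0.01,0,0,0,0],[0.2,0.047,0.015,0,0,0,0],[0.2,0.045,0.02,0,0,0,0],[0.2,0.042,0.025,0,0,0,0],[0.2,0.039,0.03,0,0,0,0],[0.2,0.035,0.03,0,0,0,0],[0.2,0,0,0,0,0,0],[0.2,0,0,0,0,0,0]])

```text
time: 8.8
position: [0.5351, 0.1465, 0.1268]
tool_rot: [-0.701, 0.088, -0.094, 0.701]
ft_force: [4.9, -0.8, 6.3]
grip_width: 0.026
```

Run:
```python
from h import *
p=np.load("pose.npy");o=robot.get_obs();print(o["time"],o["position"],o["ft_force"],o["grip_width"])
c,s=np.cos(p[2]),np.sin(p[2]); d=o["position"]-w(p,[-.083,0,.122])[0]; d[2]-=GY
print("rel pin chest frame",c*d[0]+s*d[1],-s*d[0]+c*d[1],d[2])
snap("scene",300,130,130,100,"scene9")
```

```text
8.8 [0.53514011 0.14651458 0.12676216] [ 4.92346055 -0.82089148  6.31981208] 0.026009944903299217
rel pin chest frame 0.03624257827722476 0.00013179586878052374 0.03176215905263033
```

View pics/scene9.png

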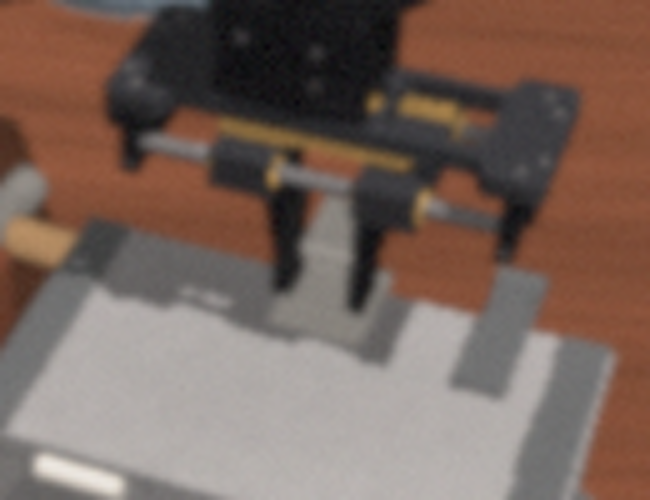

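The hasp is past upright at about 3.4 rad, leaning back over the lid. I'll release it and rise.

Emit:
play_rows(series=[[0.55,0,0,0,0,0,0],[0.55,0,0,0,0,0,0],[0.55,0,0,0,0,0,0],[0.55,0,0,0,0,0,0],[0.55,0,0,0,0,0,0],[0.55,0,-0.1,0,0,0,0],[0.55,0,-0.2,0,0,0,0],[0.55,0,-0.2,0,0,0,0],[0.55,-0.1,-0.2,0.3,0,0,0],[0.55,-0.2,0,0.3,0,0,0],[0.55,-0.2,0,0.2,0,0,0],[0.55,0,0,0,0,0,0]])

```text
time: 9.85
position: [0.5002, 0.2412, 0.1963]
tool_rot: [-0.701, 0.09, -0.089, 0.702]
ft_force: [-0.1, -0.1, -0.3]
grip_width: 0.0479
```

Run:
```python
from h import *
p=np.load("pose.npy");o=robot.get_obs();print(o["time"],o["position"],o["ft_force"],o["grip_width"])
snap("scene",300,100,150,120,"scene10")
snap("top",200,150,160,120,"top10")
print(rows(w(p,[-.102,.079,.116+.05+GY])[0],chestR(p)))
```

```text
9.85 [0.50019788 0.24119028 0.19632839] [-0.12577734 -0.07259048 -0.34929001] 0.0478653824234864
[[-0.002, 0.284, -0.007, 0.0, 0.0, 0.0], [-0.002, 0.284, -0.007, 0.0, 0.0, 0.0]]
```

View pics/scene10.png

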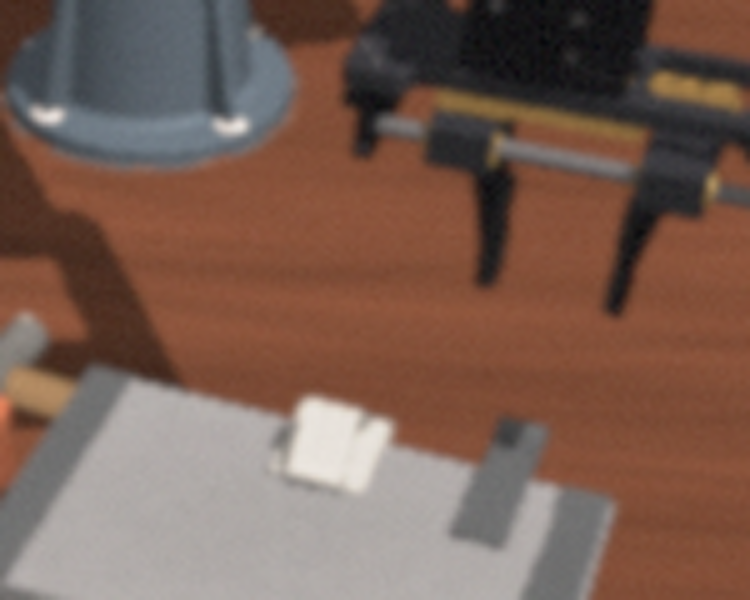

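View pics/top10.png

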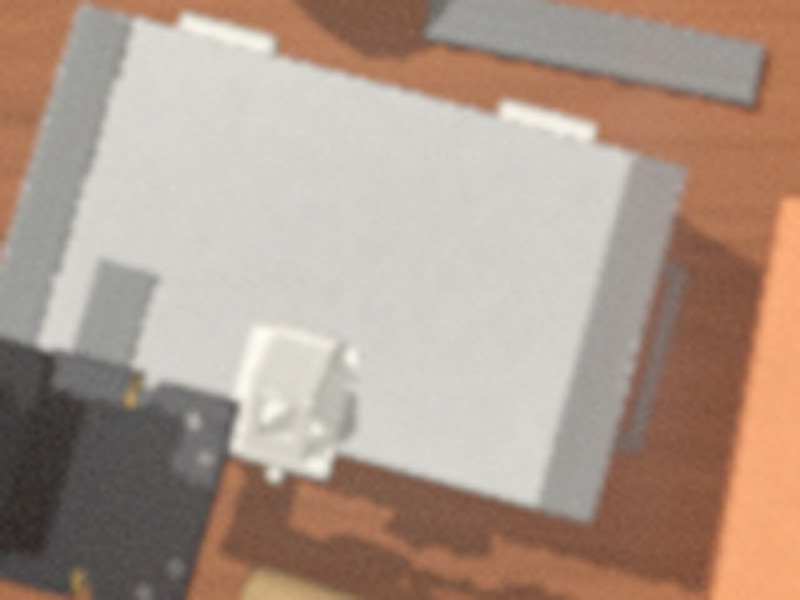

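The hasp is folded back on the lid, with the leaf seen over the hinge plate at (340,440) in the scene crop, and the lid is shut. The lug is next.

Emit:
play_rows(series=[[0.55,0,0.25,-0.014,0,0,0],[0.55,0,0.25,0,0,0,0],[0.55,0,0.15,0,0,0,0],[0.55,0,0.1,0,0,0,0],[0.55,0,0.1,0,0,0,0],[0.55,0,0.1,0,0,0,0],[0.55,0,0.09,0,0,0,0],[0.55,0,0,0,0,0,0]], grip_force=30)

```text
time: 10.62
position: [0.5021, 0.2355, 0.0898]
tool_rot: [0.702, -0.092, 0.09, -0.701]
ft_force: [0.2, -0.0, 0.1]
grip_width: 0.0479
```

Emit:
play_rows(series=[[0.55,0,0,0,0,0,0],[0.15,0,0,0,0,0,0],[0.15,0,0,0,0,0,0],[0.15,0,0,0,0,0,0],[0.15,0,0,0,0,0,0],[0.15,0,0,0,0,0,0],[0.15,0,0,0,0,0,0],[0.15,0,0,0,0,0,0]])

```text
time: 11.28
position: [0.5035, 0.2376, 0.0917]
tool_rot: [-0.7, 0.091, -0.092, 0.702]
ft_force: [0.2, 5.9, 0.2]
grip_width: 0.0235
```

Run:
```python
from h import *
p=np.load("pose.npy");o=robot.get_obs();print(o["time"],o["position"],o["ft_force"],o["grip_width"])
c,s=np.cos(p[2]),np.sin(p[2]); d=o["position"]-w(p,[.075,0,.110])[0]; d[2]-=GY
X,Z=c*d[0]+s*d[1],d[2]
print("rel hinge",X,-s*d[0]+c*d[1],Z)
r=np.hypot(X,Z);a0=np.arctan2(Z,-X);a=a0+np.linspace(0,1.5,37)
print(r,a0);print([[float(round(u*10,3)),float(round(-v*10,3))] for u,v in zip(np.diff(-r*np.cos(a)),np.diff(r*np.sin(a)))])
```

```text
11.2833 [0.50352258 0.23757053 0.09174617] [0.23334929 5.911501   0.22803294] 0.023488653062101638
rel hinge -0.1754476689277294 0.08018310288016706 0.008746172763534139
0.17566553466796989 0.049809373997512174
[[0.005, -0.073], [0.008, -0.073], [0.011, -0.072], [0.014, -0.072], [0.017, -0.071], [0.02, -0.07], [0.023, -0.069], [0.026, -0.068], [0.029, -0.067], [0.032, -0.066], [0.034, -0.065], [0.037, -0.063], [0.04, -0.062], [0.042, -0.06], [0.045, -0.058], [0.047, -0.056], [0.049, -0.054], [0.051, -0.052], [0.054, -0.05], [0.056, -0.048], [0.058, -0.045], [0.059, -0.043], [0.061, -0.04], [0.063, -0.038], [0.064, -0.035], [0.066, -0.032], [0.067, -0.03], [0.068, -0.027], [0.069, -0.024], [0.07, -0.021], [0.071, -0.018], [0.072, -0.015], [0.072, -0.012], [0.073, -0.009], [0.073, -0.006], [0.073, -0.003]]
```

The lug is gripped at 23.5 mm, close to its 24 mm width. I'll raise the lid along the arc.

Emit:
play_rows(series=[[0.15,0.005,-0.073,0,0,0,0],[0.15,0.008,-0.073,0,0,0,0],[0.15,0.011,-0.072,0,0,0,0],[0.15,0.014,-0.072,0,0,0,0],[0.15,0.017,-0.071,0,0,0,0],[0.15,0.02,-0.07,0,0,0,0]])

```text
time: 11.78
position: [0.5098, 0.2359, 0.1334]
tool_rot: [-0.7, 0.092, -0.091, 0.702]
ft_force: [2.9, 6.6, -9.6]
grip_width: 0.0237
```

Run:
```python
from h import *
p=np.load("pose.npy");o=robot.get_obs();print(o["time"],o["position"],o["ft_force"],o["grip_width"])
snap("scene",300,100,150,120,"scene11")
```

```text
11.7833 [0.50976969 0.23588058 0.13340982] [ 2.90701102  6.62864546 -9.59318765] 0.02365575187816653
```

View pics/scene11.png

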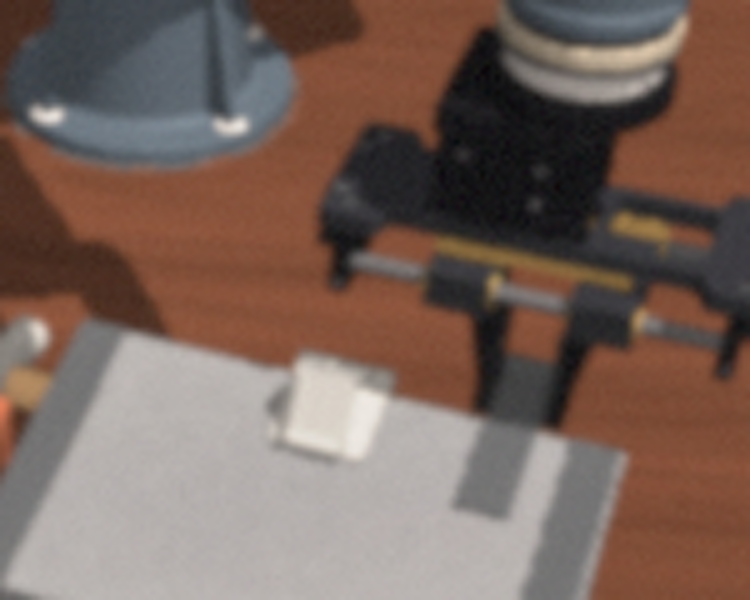

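The lid is rising between the fingers with about 9.6 N on the tool. I'll continue.

Emit:
play_rows(series=[[0.15,0.023,-0.069,0,0,0,0],[0.15,0.026,-0.068,0,0,0,0],[0.15,0.029,-0.067,0,0,0,0],[0.15,0.032,-0.066,0,0,0,0],[0.15,0.034,-0.065,0,0,0,0],[0.15,0.037,-0.063,0,0,0,0],[0.15,0.04,-0.062,0,0,0,0],[0.15,0.042,-0.06,0,0,0,0],[0.15,0.045,-0.058,0,0,0,0],[0.15,0.047,-0.056,0,0,0,0],[0.15,0.049,-0.054,0,0,0,0],[0.15,0.051,-0.052,0,0,0,0]])

```text
time: 12.83
position: [0.5501, 0.2253, 0.2061]
tool_rot: [-0.7, 0.095, -0.088, 0.703]
ft_force: [-3.6, 7.9, -7.7]
grip_width: 0.0235
```

Run:
```python
from h import *
p=np.load("pose.npy");o=robot.get_obs();print(o["time"],o["position"],o["ft_force"],o["grip_width"])
snap("scene",300,100,150,120,"scene12")
```

```text
12.8333 [0.55006301 0.22530008 0.20611958] [-3.62870536  7.90671752 -7.71001385] 0.023537554359988135
```

View pics/scene12.png

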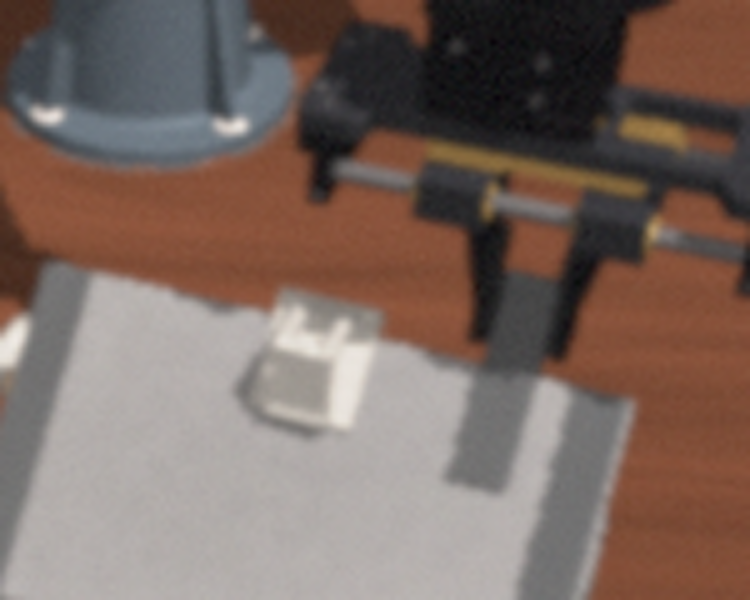

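The lid is at about 45° and the hasp is still folded back. The grip is holding, so I'll go on.

Emit:
play_rows(series=[[0.15,0.054,-0.05,0,0,0,0],[0.15,0.056,-0.048,0,0,0,0],[0.15,0.058,-0.045,0,0,0,0],[0.15,0.059,-0.043,0,0,0,0],[0.15,0.061,-0.04,0,0,0,0],[0.15,0.063,-0.038,0,0,0,0],[0.15,0.064,-0.035,0,0,0,0],[0.15,0.066,-0.032,0,0,0,0],[0.15,0.067,-0.03,0,0,0,0],[0.15,0.068,-0.027,0,0,0,0],[0.15,0.069,-0.024,0,0,0,0],[0.15,0.07,-0.021,0,0,0,0]])

```text
time: 13.88
position: [0.6221, 0.2064, 0.2516]
tool_rot: [-0.7, 0.095, -0.087, 0.703]
ft_force: [-8.4, 6.2, 4.8]
grip_width: 0.0232
```

Emit:
play_rows(series=[[0.15,0.071,-0.018,0,0,0,0],[0.15,0.072,-0.015,0,0,0,0],[0.15,0.072,-0.012,0,0,0,0],[0.15,0.073,-0.009,0,0,0,0],[0.15,0.073,-0.006,0,0,0,0],[0.15,0.073,-0.003,0,0,0,0],[0.15,0,0,0,0,0,0],[0.15,0,0,0,0,0,0]])

```text
time: 14.55
position: [0.6682, 0.1944, 0.26]
tool_rot: [-0.7, 0.091, -0.091, 0.703]
ft_force: [-2.6, 3.7, 7.3]
grip_width: 0.0236
```

Run:
```python
from h import *
p=np.load("pose.npy");o=robot.get_obs();print(o["time"],o["position"],o["ft_force"],o["grip_width"])
c,s=np.cos(p[2]),np.sin(p[2]); d=o["position"]-w(p,[.075,0,.110])[0]; d[2]-=GY
X,Z=c*d[0]+s*d[1],d[2]; print(np.arctan2(Z,-X)-.05,np.hypot(X,Z))
snap("scene",290,60,150,120,"scene13")
```

```text
14.55 [0.6682298  0.19440361 0.26002973] [-2.60653635  3.73520088  7.29471359] 0.023625028158137593
1.491556819675041 0.17710543294812398
```

View pics/scene13.png

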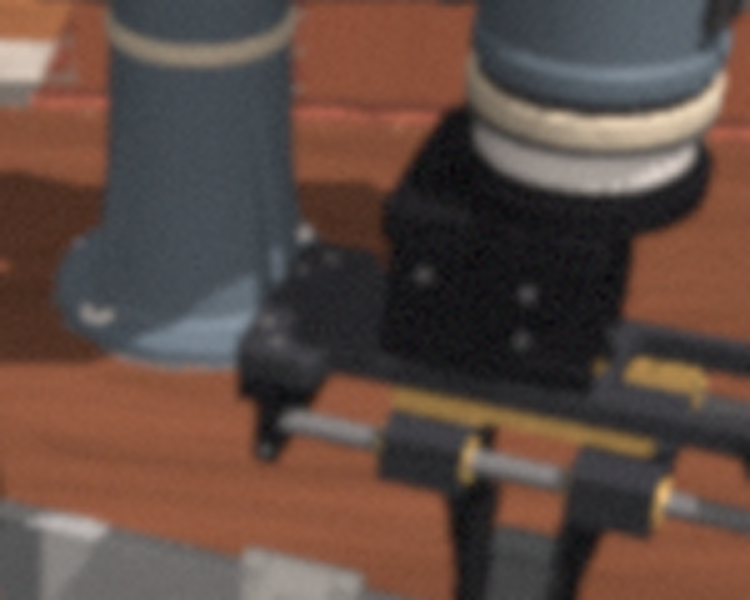

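The lid is at about 1.49 rad. I'll open the fingers, wait, then lift straight up and back away.

Emit:
play_rows(series=[[0.5,0,0,0,0,0,0],[0.5,0,0,0,0,0,0],[0.5,0,0,0,0,0,0],[0.5,0,0,0,0,0,0],[0.5,0,0,0,0,0,0],[0.5,0,-0.1,0,0,0,0],[0.5,0,-0.2,0,0,0,0],[0.5,0,-0.3,0,0,0,0],[0.5,0,-0.2,0,0,0,0],[0.5,-0.3,0,0,0,0,0],[0.5,-0.3,0,0,0,0,0],[0.5,-0.3,0,0.2,0,0,0]])

```text
time: 15.6
position: [0.5865, 0.2317, 0.3392]
tool_rot: [0.702, -0.092, 0.093, -0.7]
ft_force: [0.2, 1.4, 0.2]
grip_width: 0.0433
```

Emit:
play_rows(series=[[0.5,-0.3,0,0.2,0,0,0],[0.5,-0.3,0,0.3,0,0,0],[0.5,0,0,0.3,0,0,0],[0.5,0,0,0.2,0,0,0],[0.5,0,0,0,0,0,0],[0.5,0,0,0,0,0,0]])

```text
time: 16.1
position: [0.555, 0.3465, 0.3382]
tool_rot: [0.701, -0.09, 0.091, -0.701]
ft_force: [0.5, 0.8, 0.2]
grip_width: 0.0433
```

Run:
```python
from h import *
o=robot.get_obs();print(o["time"],o["position"],o["ft_force"],o["grip_width"])
for n in("scene","top"): cv2.imwrite(f"pics/{n}14.png",eyes.camera(n)[:,:,::-1])
```

```text
16.1 [0.55498095 0.3464663  0.33822482] [0.47927213 0.82156029 0.22015524] 0.043339249455057086
```

View pics/scene14.png

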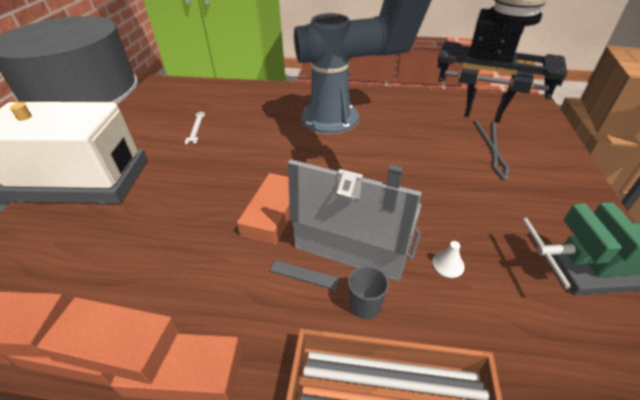

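View pics/top14.png

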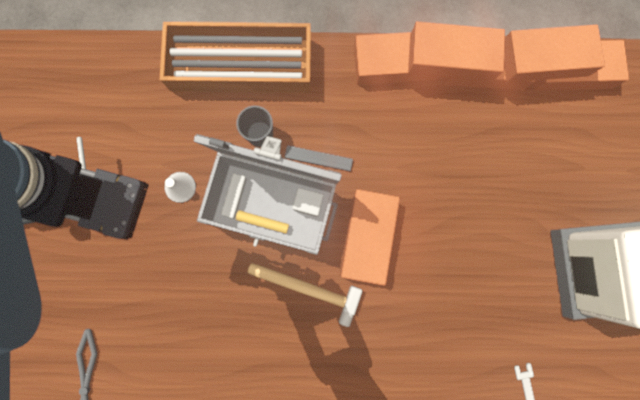

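The lid stands upright with the hasp folded back on its outer face at (350,183), and the bystanders are where they were. The arm is clear and still, so I'm handing in.

```bash
python3 -c "
from rig import robot,ticket
o=robot.get_obs();print(o['time'],o['joint_velocities'].round(3));print(ticket.hand_in())"
```

```text
16.2 [-0.014 -0.005  0.008  0.003 -0.004  0.001]
the job is handed in; nothing more can be done
None
```

The chest is open and the job was handed in at 16.2 s. I folded the hasp right over onto the shut lid first. Then I raised the lid by its lug to about 1.49 rad, worked out from the gripper's pose, let go and moved the arm clear.

- **Last checks:** Both cameras show the lid standing about upright with the hasp folded back on it. The bystanders look to be in their original places, judged by eye. The tool force was about 1 N, so the gripper was touching nothing. I checked the hasp angle only by eye, and the hand-in gave no verdict.
- **What disagreed:** My first grasp on the tab closed on air. In the pictures the fingertips sat about 33 mm higher than the reported tool position and stated finger length imply. After I corrected for that, the tab gripped at 26.0 mm and the lug at 23.5 mm, close to their stated widths of 26 and 24 mm.
- **Calibration:** The two cameras' separate fits of the chest position differed by about 7 mm in x and 4 mm in y, more than the stated 2 mm. I used the combined fit.

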